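# Mist the culture dishes and move them to the carry tray

### The job

Disinfect the closed culture dishes that lie on the dark rubber mat: lay them all flat, side by side and wholly on the slotted steel plate in front of the misting canister, turn the canister's collar to 2, then press its nozzle cap fully down for a moment and let it spring back up. After that move all the dishes into the white rimmed tray, flat and side by side, and turn the collar back to 0. Never press the cap at any other setting than 2, and leave the other things on the bench where they are.

Things in the scene. Friction and masses are not known exactly. Their poses are not given: they have to be found in the camera images.
- station: fixed misting station: a 6 mm thick flat steel plate with slots, 170 (x) by 215 (y) mm, and behind it (+x) on a 92 mm wide tongue a white round canister of 73 mm diameter. Origin at the centre of the plate's underside; the canister's axis stands 160 mm from it along the station's +x. On the canister, heights above the bench: scale flange (73 mm across) with its top at 100 mm, collar 101 to 132 mm, nozzle cap 140 to 157 mm
- plate_top (a point): centre of the slotted plate's upper surface, 6 mm above the bench; axes of the station (x along 170 mm, y along 215 mm)
- collar (a joint): angle of the collar in rad: a number n of the scale is at 0.5*n (0: 0.0, 1: 0.5, 2: 1.0, 3: 1.5); stiff friction (0.07 N m) holds it wherever it is left. It grows as the collar turns counter-clockwise seen from above. Starts between 0 and 1
- collar_grip (a point): point on the axis of the collar, 122 mm above the bench, a good height to grip it. The collar is a ribbed aluminium ring, 54 mm across and 31 mm high; the flange below it is 22 mm under this point, the cap's top 35 mm above it. It turns about the vertical, best gripped from above with a finger on either side
- collar_pointer (a point): black pointer at the foot of the collar, 27 mm from the axis; it points at the scale on the flange: 0 is a short black bar (left seen from the plate), then one, two and three black dots going round to the right; the spacing is 0.5 rad
- nozzle (a joint): travel of the sprung nozzle cap in m: 0 up, 0.007 fully down. It takes about 3 N to start and 9 N to hold fully down, and springs back by itself
- nozzle_top (a point): centre of the top face of the nozzle cap (34 mm across, grey, above the collar on the same axis), 157 mm above the bench when up; press it straight down
- mat: fixed dark rubber mat, 180 (x) by 225 (y) mm, 3 mm thick, origin at the centre of its underside. It and the tray swap sides from start to start
- tray: fixed white plastic carry tray, outside 172 (x) by 220 (y) mm, rim 11 mm high above the bench and 4 mm thick, origin at the centre of its underside
- tray_floor (a point): centre of the tray's inner floor, 4 mm above the bench (inside 164 by 212 mm); axes of the tray
- dish_a: closed flat culture dish with a pale filling, round, 63 mm across, 16 mm high, about 20 g (base 58 mm across up to z 5 mm, lid 63 mm above), origin at the centre of its underside, z up. Starts on the dark rubber mat. Two to four of the four dishes are present; absent ones read None. All are alike
- dish_b: closed flat culture dish with a pale filling, round, 63 mm across, 16 mm high, about 20 g (base 58 mm across up to z 5 mm, lid 63 mm above), origin at the centre of its underside, z up. Starts on the dark rubber mat. Two to four of the four dishes are present; absent ones read None. All are alike
- dish_c: closed flat culture dish with a pale filling, round, 63 mm across, 16 mm high, about 20 g (base 58 mm across up to z 5 mm, lid 63 mm above), origin at the centre of its underside, z up. Starts on the dark rubber mat. Two to four of the four dishes are present; absent ones read None. All are alike
- dish_d: closed flat culture dish with a pale filling, round, 63 mm across, 16 mm high, about 20 g (base 58 mm across up to z 5 mm, lid 63 mm above), origin at the centre of its underside, z up. Starts on the dark rubber mat. Two to four of the four dishes are present; absent ones read None. All are alike
- small_bottle: bystander: bottle with black cap, 58 mm across, 116 mm high, origin at its underside
- eyepiece: bystander: black microscope eyepiece standing upright, 38 mm across, 56 mm high, origin at its underside
Things that resemble listed ones, but are neither listed nor needed, are in the scene too. Leave any blue, pink or turquoise look-alike of the dish_d alone.

How it is judged:
On the way, in this order (a step that is already met when the one before it is completed fails the run):
1. all dishes lie flat on the slotted plate and the collar is at 2 (x of dish_a in the frame of plate_top between -0.066 and 0.066 m and y of dish_a in the frame of plate_top between -0.088 and 0.088 m and z of dish_a in the frame of plate_top between -0.003 and 0.005 m and angle between each of dish_a, dish_b, dish_c, dish_d's own z axis and vertical below 0.1 rad and x of dish_b in the frame of plate_top between -0.066 and 0.066 m and y of dish_b in the frame of plate_top between -0.088 and 0.088 m and z of dish_b in the frame of plate_top between -0.003 and 0.005 m and x of dish_c in the frame of plate_top between -0.066 and 0.066 m and y of dish_c in the frame of plate_top between -0.088 and 0.088 m and z of dish_c in the frame of plate_top between -0.003 and 0.005 m and x of dish_d in the frame of plate_top between -0.066 and 0.066 m and y of dish_d in the frame of plate_top between -0.088 and 0.088 m and z of dish_d in the frame of plate_top between -0.003 and 0.005 m and value of joint collar between 0.85 and 1.15 rad), for 0.2 s.
2. the nozzle cap is pressed fully down with the collar at 2 and all dishes on the plate (all of step 1 and value of joint nozzle above 0.0055 m), for 0.1 s.
3. the nozzle cap is up again (value of joint nozzle below 0.0015 m), for 0.1 s.
At the end, for the whole second after the job is handed in: every dish lies flat (within 0.1 rad) on the tray's floor, at rest, its centre within 62 mm (x) and 86 mm (y) of the tray's centre; the collar is within 0.15 rad of 0 and the nozzle cap is up (x of dish_a in the frame of tray_floor between -0.062 and 0.062 m and y of dish_a in the frame of tray_floor between -0.086 and 0.086 m and z of dish_a in the frame of tray_floor between -0.003 and 0.005 m and angle between each of dish_a, dish_b, dish_c, dish_d's own z axis and vertical below 0.1 rad and linear speed of each of dish_a, dish_b, dish_c, dish_d below 0.02 m/s and x of dish_b in the frame of tray_floor between -0.062 and 0.062 m and y of dish_b in the frame of tray_floor between -0.086 and 0.086 m and z of dish_b in the frame of tray_floor between -0.003 and 0.005 m and x of dish_c in the frame of tray_floor between -0.062 and 0.062 m and y of dish_c in the frame of tray_floor between -0.086 and 0.086 m and z of dish_c in the frame of tray_floor between -0.003 and 0.005 m and x of dish_d in the frame of tray_floor between -0.062 and 0.062 m and y of dish_d in the frame of tray_floor between -0.086 and 0.086 m and z of dish_d in the frame of tray_floor between -0.003 and 0.005 m and value of joint collar between -0.15 and 0.15 rad and value of joint nozzle below 0.0015 m); the robot touches nothing.
It fails at once if the nozzle cap is pressed down (over 4 mm) while the collar is not at 2 (within 0.2 rad) (value of joint nozzle above 0.004 m and not (value of joint collar between 0.8 and 1.2 rad)).
It fails at once if a bystander is moved by more than 40 mm or tipped over (distance of any of small_bottle, eyepiece from where it was at the start of the episode above 0.04 m or angle between small_bottle's own z axis and vertical above 0.5 rad).
Of dish_a, dish_b, dish_c, dish_d only 2 to 4 are there at a start; the rules pass over those that are not, and their reading is None.
At some moment in a run one of dish_a, dish_b, dish_c, dish_d may be knocked a few centimetres aside while the robot is not near it.
Once in a run the grip may slacken for a moment while it holds something.
It also fails if it takes over 210 s, if anything falls off the work surface, if the arm or the gripper's body presses on something with over 40 N, if the wrist force passes 120 N, or if a joint passes its speed limit or range.

### The arm

A 7-joint arm with a two-finger parallel gripper is mounted at the origin on a cart in front of the work surface, level with it; the furniture and walls round the work are solid. World frame = base frame: x ahead of the robot, y to its left, z up, the work surface at z = 0. Lengths are in m, angles in rad, forces in N, time in s.
With the tool pointing down it reaches from about 0.4 to 0.85 m from the base axis. Payload 4.5 kg.
Tool frame: the origin (TCP) lies between the finger pads; the fingertips stand 11 mm ahead of it and the grasp point (between the pads) lies 8 mm behind it (r.nose_length is the distance from the TCP to the fingertips, in m); z points along the fingers, y is the line along which they close (so a half turn about z gives the same grasp; the last joint's range is limited). The gripper opens to 88 mm and grips with 3 to 60 N. Pads are 18 mm wide; open, the fingers measure 123 mm over their backs; the gripper's body (75 mm by 187 mm) begins 45 mm behind the grasp point.
Start: joints at [1.301, 0.689, -0.195, 1.565, 0.157, 0.902, -0.215], TCP at [0.187, -0.596, 0.25] pointing down, gripper open.
Joint ranges: [-3.01, 3.01], [-0.46, 2.08], [-1.47, 1.51], [0.13, 2.56], [-1, 4.14], [0.04, 2.09], [-2.66, 2.66]. Speed limits (rad/s): [2.57, 2.57, 3.14, 3.14, 3.14, 3.14, 3.14].

### API

Orientations are given as a unit quaternion [x, y, z, w].
In Python, from plant import get_state, snapshot, camera_model, r gives the robot as it stands.
- The arm moves only by the shell command python3 -m inch 'ROWS' [FORCE]. ROWS is text: rows parted by semicolons, each of 7 numbers parted by spaces: the opening, from -1 (shut) to 1 (fully open), then the shift along the tool's x, y, z in m, then the turn, a rotation vector about the tool's x, y, z in rad. A call has 1 to 20 rows; each row shifts and turns the commanded pose from where the row before left it, along the tool's axes as they then stand; what a row does not reach is not made up. A row lasts 1/12 s, in which the tool goes at most 41.7 mm and 7.16 degrees, less where a joint would pass 70% of its speed; a pose out of reach is approached as far as the arm can. A call is refused whole if a number of a shift passes 0.0417 or a number of a turn 0.125, either way. A call with a gripper value outside its range is refused whole. The fingers move at their own pace and stop on an object; FORCE is the grip in N (left out, the last holds). Time passes only in rows, so rows that do not move let the fingers close. It gives the time, the measured TCP pose, the force, the opening and the grip force at its end, in the units of the state.
- get_state(): the state, without advancing time (a new reading comes with each control period).
- snapshot(name): name is "scene" or "top" or "wrist"; returns (picture, depth): 384x512x3 uint8, red, green, blue; 384x512 float32, m along the optical axis (not along the pixel's ray), 0 where there is no reading.
- camera_model(name): a dict with "intrinsics" (3x3 intrinsics, pixels), "view" (4x4, takes a point from world to camera coordinates). Camera axes: x right, y down, z forward; pixel columns grow to the right and rows downward; lengths in m; the calibration is good to about 2 mm. A picture is of the moment at which its call begins: read the wrist's pose just before it. camera_model takes no time and is no camera call; for the wrist camera it gives the pose at the moment of the call.
- r.finish_job(): hands the job in; it is judged then, once.
The state is a dict: "clock": time; "q": joint angles; "qd": joint speeds; "joint_torque": joint torques, N m; "tool_pos": TCP position; "eef_rot": TCP orientation; "contact_force": force on the tool from outside, world axes, zero at the start; "moment": the same for the moment, N m; "opening": opening from 0.0 (shut) to 1.0 (fully open); "finger_force": force on a finger pad.
Only numpy, scipy, OpenCV 4.12 (cv2) and the standard library are available. Lean on these libraries where they do the work, as an engineer would, in place of code of your own. Each camera call takes 0.05 s, during which the arm holds its last target. There are 200 camera calls.

## Working session

There is one attempt and no reset: what is moved stays moved. The work goes in short steps, Python scripts to look and compute and a shell command to move; the robot and the scene stay as the last step left them, time stands still between calls to the robot, and variables do not carry over. Pictures are saved under pics/ and viewed, at most 14 in all, crops included, and the job is handed in when it is done.

```bash
ls; mkdir -p pics
python3 - <<'E'
from plant import *
import cv2
s=get_state();print(s)
import numpy as np
for n in("top","scene"):
    p,d=snapshot(n);cv2.imwrite(f"pics/{n}0.png",cv2.resize(p[:,:,::-1],(800,600),interpolation=cv2.INTER_CUBIC));np.savez(f"{n}0.npz",p=p,d=d);m=camera_model(n);print(n,m)
E
```

```text
pics
{'clock': 0.0, 'q': array([ 1.30078137,  0.68998942, -0.1945228 ,  1.56637743,  0.15730071,
        0.9024945 , -0.21509822]), 'qd': array([ 1.00078483e-03, -7.23548827e-04, -4.06773154e-05,  3.44810784e-04,
       -2.10562492e-03,  3.83975418e-04,  6.43097216e-04]), 'joint_torque': array([-4.26427032e-04, -5.27568948e+01, -1.26658592e+00, -1.53433120e+01,
       -5.24848409e-02,  6.52545306e-03,  1.68167267e-04]), 'tool_pos': array([ 0.18674521, -0.59578717,  0.24889795]), 'eef_rot': array([ 9.88476413e-01,  1.51372061e-01, -2.06671650e-04, -9.14944803e-04]), 'contact_force': array([-0.47023055,  0.1397809 ,  0.31485492]), 'moment': array([ 0.10373215, -0.01108844,  0.03540757]), 'finger_force': 0.0, 'opening': 0.9964371265788787}
top {'intrinsics': array([[493.07179426,   0.        , 255.48727055],
       [  0.        , 493.07179426, 193.01111565],
       [  0.        ,   0.        ,   1.        ]]), 'view': array([[-1.36085910e-02, -9.99907389e-01,  1.38374236e-04,
         8.37262001e-02],
       [-9.97743421e-01,  1.35700399e-02, -6.57565151e-02,
         5.54327799e-01],
       [ 6.57485476e-02, -1.03291550e-03, -9.97835689e-01,
         1.59328048e+00],
       [ 0.00000000e+00,  0.00000000e+00,  0.00000000e+00,
         1.00000000e+00]])}
scene {'intrinsics': array([[367.69244723,   0.        , 252.67550105],
       [  0.        , 367.69244723, 190.76779118],
       [  0.        ,   0.        ,   1.        ]]), 'view': array([[-0.89553449, -0.44497579, -0.00381002,  0.53929378],
       [-0.32008424,  0.65008518, -0.68915552,  0.20615445],
       [ 0.30913436, -0.61594302, -0.72460344,  1.13280348],
       [ 0.        ,  0.        ,  0.        ,  1.        ]])}
```

View pics/top0.png

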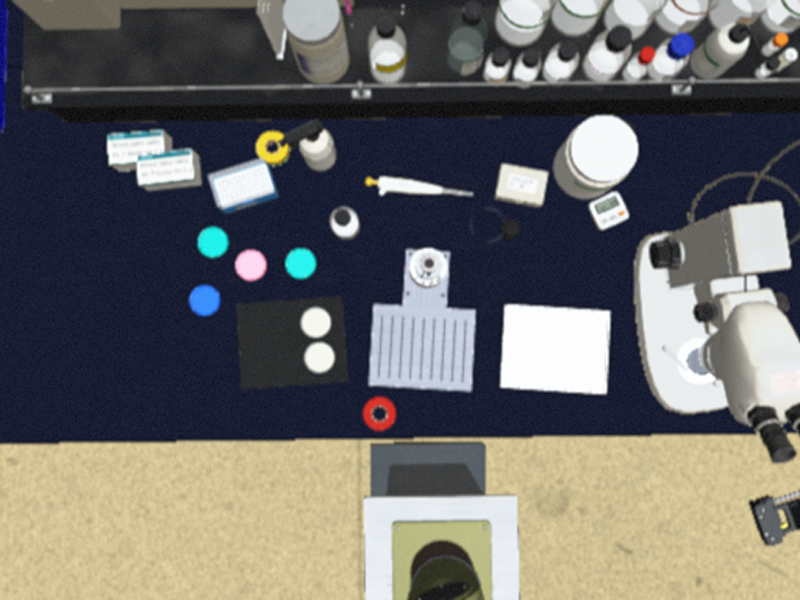

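View pics/scene0.png

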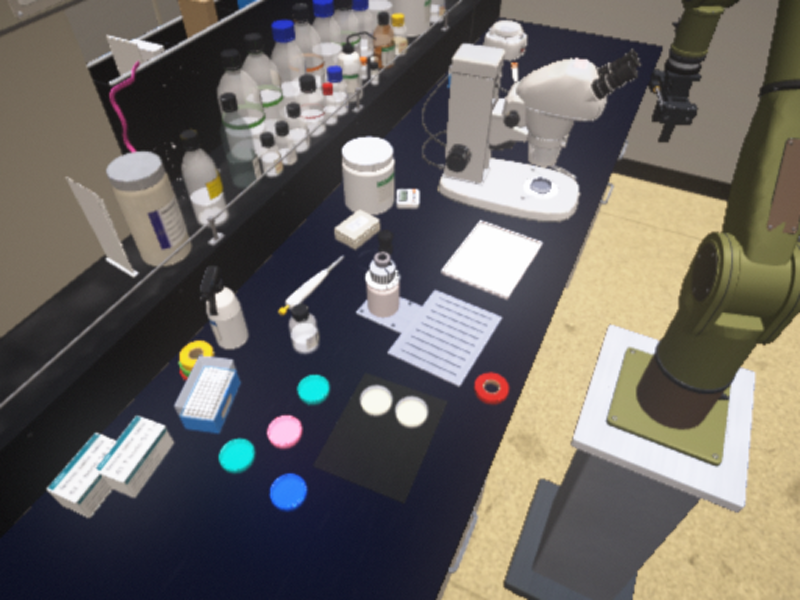

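The top view shows two pale dishes on the mat, at (316,322) and (319,357). The possible confusions are turquoise (212,242) and (301,263), pink (251,265), blue (205,300) and the red ring (379,413). I choose the two pale ones. The canister is at (428,265), the tray at (555,348) and the eyepiece at (510,229).

```bash
cat > h.py <<'E'
import numpy as np,cv2
from plant import *
from scipy.spatial.transform import Rotation as R
def world(n,u,v,z=None,d=None,m=None):
    m=m or camera_model(n);K=m["intrinsics"];T=np.linalg.inv(m["view"])
    ray=np.linalg.inv(K)@[u,v,1.];ray=T[:3,:3]@ray;o=T[:3,3]
    s=d if z is None else (z-o[2])/ray[2]
    return o+s*ray
def proj(n,P,m=None):
    m=m or camera_model(n);c=m["view"]@np.r_[P,1];c=m["intrinsics"]@c[:3];return c[:2]/c[2]
def todo(P,yaw=None):
    """shift in tool axes to world P; yaw=world angle of tool y line mod pi"""
    s=get_state();r_=R.from_quat(s["eef_rot"]);print("tcp",s["tool_pos"].round(4),"shift",r_.inv().apply(np.array(P)-s["tool_pos"]).round(4))
    y=r_.as_matrix()[:,1];print("tool y ang",np.arctan2(y[1],y[0]).round(4),"tilt",r_.as_matrix()[:,2].round(4))
E
python3 - <<'E'
from h import *
f=np.load("top0.npz");p,d=f["p"],f["d"];m=camera_model("top")
S=1/1.5625
hsv=cv2.cvtColor(p,cv2.COLOR_RGB2HSV)
vv,uu=np.mgrid[:384,:512]
K=m["intrinsics"];T=np.linalg.inv(m["view"])
c=np.dstack([(uu-K[0,2])/K[0,0]*d,(vv-K[1,2])/K[1,1]*d,d])
W=c@T[:3,:3].T+T[:3,3]
def rect(mask,roi,z,name):
    x0,y0,x1,y1=[int(a*S) for a in roi];q=np.zeros_like(mask);q[y0:y1,x0:x1]=mask[y0:y1,x0:x1]
    n,l,st,ce=cv2.connectedComponentsWithStats(q.astype(np.uint8))
    for i in range(1,n):
        if st[i,4]<150: continue
        ys,xs=np.where(l==i);P=np.array([world("top",a,b,z,m=m)[:2] for a,b in zip(xs,ys)])
        rr=cv2.minAreaRect((P*1000).astype(np.float32));print(name,st[i,4],"mean",P.mean(0).round(4),"rect",np.round(rr[0],1),np.round(rr[1],1),round(rr[2],2),"z",np.median(W[ys,xs,2]).round(4))
V=hsv[...,2];Sa=hsv[...,1]
rect(V>180,(285,295,345,390),.016,"dish")
rect(V>190,(490,295,620,400),.008,"tray")
rect((V>90),(360,300,485,398),.006,"plate")
mm=(p.astype(int).max(2)<60)&(Sa<90)
rect(mm|(V>150),(225,290,355,398),.003,"mat")
print("depth canister",[(W[int(b*S),int(a*S)]).round(3) for a,b in((428,262),(428,265),(416,268),(344,215),(510,229))])
for a,b in((775,450),(760,420),(750,340),(690,290),(760,230),(720,240)): print(a,b,W[int(b*S),int(a*S)].round(3))
cv2.imwrite("pics/crop1.png",np.hstack([cv2.resize(p[185:250,140:230,::-1],(450,325),interpolation=cv2.INTER_CUBIC),cv2.resize(p[150:202,245:301,::-1],(350,325),interpolation=cv2.INTER_CUBIC)]))
E
```

```text
dish 268 mean [0.5155 0.2525] rect [515.5 253.1] [55.6 58.9] 89.57 z 0.0177
dish 273 mean [0.4424 0.2452] rect [442.  245.5] [58.7 55.2] 89.22 z 0.018
tray 3577 mean [ 0.4531 -0.2485] rect [ 453.4 -248.5] [220.5 174. ] 85.42 z 0.0047
plate 3726 mean [0.4632 0.03  ] rect [467.   29.9] [220.3 189.7] 85.87 z 0.0056
mat 3660 mean [0.4737 0.307 ] rect [474.2 304.2] [183.3 230. ] 3.32 z 0.003
depth canister [array([0.624, 0.023, 0.158]), array([0.618, 0.023, 0.153]), array([0.614, 0.043, 0.134]), array([0.725, 0.184, 0.109]), array([ 0.701, -0.152,  0.055])]
775 450 [ 0.289 -0.508  0.409]
760 420 [ 0.334 -0.504  0.37 ]
750 340 [ 0.463 -0.501  0.355]
690 290 [ 0.572 -0.524  0.037]
760 230 [ 0.642 -0.514  0.377]
720 240 [ 0.637 -0.477  0.306]
```

View pics/crop1.png

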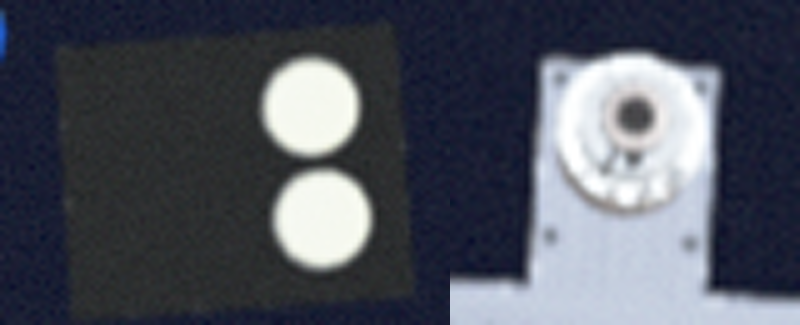

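```bash
python3 -m inch '1 0.004 -0.033 -0.0167 0 0 0;1 0.004 -0.033 -0.0167 0 0 0;1 0.004 -0.033 -0.0167 0 0 0;1 0.004 -0.033 -0.0167 0 0 0;1 0.004 -0.033 -0.0167 0 0 0;1 0.004 -0.033 -0.0167 0 0 0;1 0 0 0 0 0 0;1 0 0 0 0 0 0' 20; python3 -c "
from h import *
print(get_state()['q'].round(2))
c=world('top',274.8,168.4,.157);print('cap',c)
a=np.deg2rad(-4.1);print(c[:2]-.16*np.array([np.cos(a),np.sin(a)]))"
```

```text
clock: 0.77
tool_pos: [0.1505, -0.3995, 0.3508]
eef_rot: [0.988, 0.152, 0.0, 0.001]
contact_force: [0.9, 0.3, 0.2]
opening: 1.002
finger_force: 0.0
[ 1.28  0.29 -0.24  1.97  0.09  0.88 -0.27]
cap [0.6193776  0.01745652 0.157     ]
[0.45978707 0.02889611]
```

```bash
python3 -m inch '1 0.0325 -0.009 0 0 0 0;1 0.0325 -0.009 0 0 0 0;1 0.0325 -0.009 0 0 0 0;1 0.0325 -0.009 0 0 0 0;1 0.0325 -0.009 0 0 0 0;1 0.0325 -0.009 0 0 0 0;1 0.0245 -0.026 0 0 0 0;1 0.0245 -0.026 0 0 0 0;1 0.0245 -0.026 0 0 0 0;1 0.0245 -0.026 0 0 0 0;1 0.0245 -0.026 0 0 0 0;1 0.0245 -0.026 0 0 0 0;1 0.0245 -0.026 0 0 0 0;1 0.0245 -0.026 0 0 0 0;1 0.0245 -0.026 0 0 0 0;1 0 0 0 0 0 0;1 0 0 0 0 0 0'
python3 - <<'E'
from h import *
print(get_state()['q'].round(2))
m=camera_model("wrist");p,d=snapshot("wrist");cv2.imwrite("pics/w1.png",cv2.resize(p[:,:,::-1],(800,600),interpolation=cv2.INTER_CUBIC))
np.savez("w1.npz",p=p,d=d,**m)
todo([.515,.2525,.1])
print(m["view"].round(3))
E
```

```text
clock: 2.18
tool_pos: [0.4623, 0.0008, 0.3489]
eef_rot: [0.988, 0.153, -0.0, -0.001]
contact_force: [-0.6, 0.0, 0.3]
opening: 1.001
finger_force: 0.0
[ 0.19  0.36 -0.41  1.88  0.18  0.93 -1.57]
tcp [ 0.4615 -0.0012  0.3489] shift [ 0.1275 -0.2258  0.2488]
tool y ang -1.2661 tilt [-0.0016  0.     -1.    ]
[[ 0.304 -0.953 -0.002 -0.139]
 [-0.91  -0.291  0.294  0.352]
 [-0.281 -0.088 -0.956  0.615]
 [ 0.     0.     0.     1.   ]]
```

View pics/w1.png

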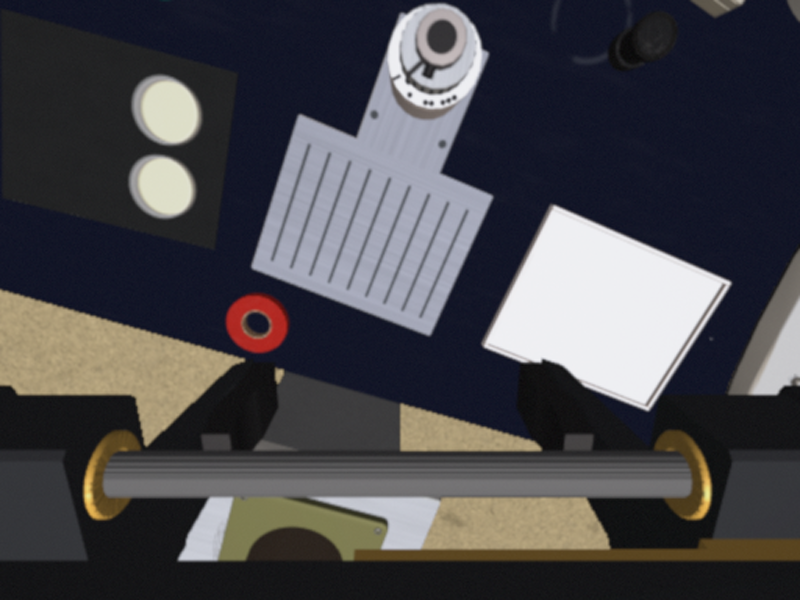

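The wrist view shows the dish tops at about (169,108) and (165,185). The plate corners are (299,114), (493,196), (430,335) and (251,268); the tray corners are (551,205), (731,283), (648,410) and (484,347). The scale dots are near (428,100) and the eyepiece is at (645,38).

Run:
```python
from h import *
f=np.load("w1.npz");m={k:f[k] for k in("intrinsics","view")};p=f["p"];S=1/1.5625
w=lambda u,v,z:world("wrist",u*S,v*S,z,m=m)
for n,z,C in(("plate",.006,[(299,114),(493,196),(430,335),(251,268)]),("tray",.011,[(551,205),(731,283),(648,410),(484,347)])):
    P=np.array([w(*c,z)[:2] for c in C]);print(n,P.round(3).tolist(),"c",P.mean(0).round(4),"len",[np.linalg.norm(P[i]-P[(i+1)%4]).round(3) for i in range(4)])
    x=P[0]+P[1]-P[2]-P[3];y=P[0]+P[3]-P[1]-P[2];print(" xang",np.degrees(np.arctan2(x[1],x[0])).round(2),np.degrees(np.arctan2(-y[0],y[1])).round(2))
print("cap",w(443,35,.157),"dish",w(170,109,.019),w(166,185,.019))
cv2.imwrite("pics/crop2.png",cv2.resize(p[0:80,240:320,::-1],(600,600),interpolation=cv2.INTER_CUBIC))
```

```text
plate [[0.553, 0.133], [0.538, -0.08], [0.37, -0.068], [0.385, 0.146]] c [0.4614 0.0327] len [np.float64(0.214), np.float64(0.168), np.float64(0.214), np.float64(0.169)]
 xang -4.18 -4.03
tray [[0.548, -0.14], [0.53, -0.362], [0.36, -0.348], [0.377, -0.131]] c [ 0.4537 -0.2454] len [np.float64(0.223), np.float64(0.171), np.float64(0.218), np.float64(0.171)]
 xang -3.85 -4.37
cap [0.62230258 0.02100406 0.157     ] dish [0.5191763  0.25036712 0.019     ] [0.4469078  0.24279896 0.019     ]
```

View pics/crop2.png

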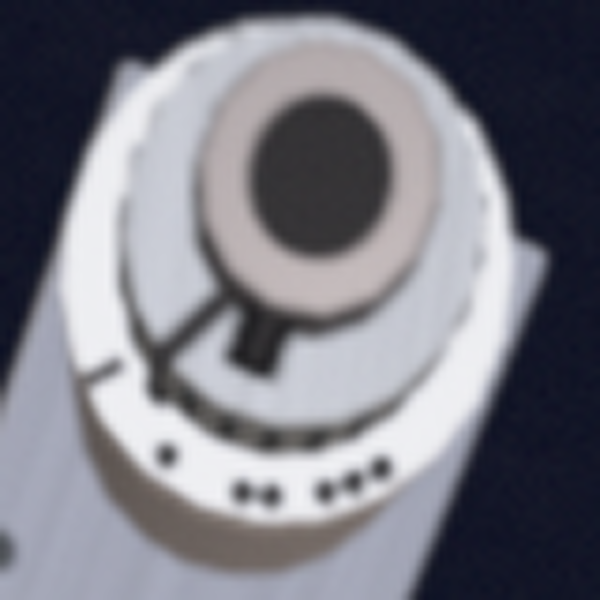

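```bash
cat > ang.py <<'E'
from h import *
C=np.array([.621,.020])
def ang(pts,m,ox=240,oy=0,s=7.5,n="wrist"):
    for k,(x,y,z) in pts.items():
        P=world(n,ox+x/s,oy+y/s,z,m=m)[:2]-C;print(k,"r",np.linalg.norm(P).round(4),"ang",np.arctan2(P[1],P[0]).round(3)%6.283)
E
python3 - <<'E'
from ang import *
f=np.load("w1.npz");m={k:f[k] for k in("intrinsics","view")}
ang({"bar":(100,373,.1),"1":(167,455,.1),"2":(256,493,.1),"3":(355,480,.1),"ptrfoot":(162,388,.103),"ptrtop":(158,362,.132)},m)
todo([.517,.2515,.1]); todo([.517,.2515,.018])
E
```

```text
bar r 0.0343 ang 2.29
1 r 0.033 ang 2.783
2 r 0.0322 ang 3.2750000000000004
3 r 0.0316 ang 3.7960000000000003
ptrfoot r 0.027 ang 2.534
ptrtop r 0.0288 ang 2.544
tcp [ 0.4615 -0.0012  0.3489] shift [ 0.1291 -0.2243  0.2488]
tool y ang -1.2661 tilt [-0.0016  0.     -1.    ]
tcp [ 0.4615 -0.0012  0.3489] shift [ 0.1292 -0.2242  0.3308]
tool y ang -1.2661 tilt [-0.0016  0.     -1.    ]
```

```bash
python3 -m inch '1 0 0 0 0 0 0.1035;1 0 0 0 0 0 0.1035;1 0.008 -0.0246 0.0249 0 0 0;1 0.008 -0.0246 0.0249 0 0 0;1 0.008 -0.0246 0.0249 0 0 0;1 0.008 -0.0246 0.0249 0 0 0;1 0.008 -0.0246 0.0249 0 0 0;1 0.008 -0.0246 0.0249 0 0 0;1 0.008 -0.0246 0.0249 0 0 0;1 0.008 -0.0246 0.0249 0 0 0;1 0.008 -0.0246 0.0249 0 0 0;1 0.008 -0.0246 0.0249 0 0 0;1 0 0 0 0 0 0;1 0 0 0 0 0 0'
cat > dish.py <<'E'
from h import *
def dishes(z,n="top",lo=170):
    m=camera_model(n);p,d=snapshot(n);hsv=cv2.cvtColor(p,cv2.COLOR_RGB2HSV)
    cv2.imwrite("pics/last_%s.png"%n,p[:,:,::-1])
    mk=((hsv[...,2]>lo)&(hsv[...,1]>8)&(hsv[...,1]<60)).astype(np.uint8);mk=cv2.morphologyEx(mk,cv2.MORPH_OPEN,np.ones((3,3)))
    k,l,st,ce=cv2.connectedComponentsWithStats(mk)
    for i in range(1,k):
        P=world(n,*ce[i],z,m=m)
        if st[i,4]>120 and .33<P[0]<.6 and -.4<P[1]<.45: print(n,"dish",P[:2].round(4),"area",st[i,4],"box",st[i,:4],"px",p[int(ce[i][1]),int(ce[i][0])])
E
python3 - <<'E'
from dish import *
dishes(.019);dishes(.019,"wrist",120)
todo([.517,.2515,.018])
E
```

```text
clock: 3.4
tool_pos: [0.5165, 0.2505, 0.0989]
eef_rot: [0.999, 0.048, -0.001, 0.001]
contact_force: [0.0, -0.6, -0.3]
opening: 1.001
finger_force: 0.0
top dish [0.4737 0.0286] area 3741 box [237 172  67  78] px [151 161 173]
wrist dish [0.5324 0.0902] area 12250 box [373  78 139 207] px [211 215 229]
wrist dish [0.4743 0.2505] area 312 box [220 247  56  17] px [248 248 238]
wrist dish [0.406  0.1352] area 684 box [345 317  41  23] px [213 217 230]
tcp [0.5176 0.2486 0.1009] shift [-0.0003 -0.0031  0.0829]
tool y ang -1.4769 tilt [ 0.     -0.0023 -1.    ]
```

```bash
python3 -m inch '1 0 -0.003 0.0205 0 0 0;1 0 0 0.0205 0 0 0;1 0 0 0.0205 0 0 0;1 0 0 0.0205 0 0 0;1 0 0 0 0 0 0;0 0 0 0 0 0 0;-0.5 0 0 0 0 0 0;-0.5 0 0 0 0 0 0;-0.5 0 0 0 0 0 0;-0.5 0 0 0 0 0 0;-0.5 0 0 0 0 0 0' 15
```

```text
clock: 4.42
tool_pos: [0.5174, 0.2545, 0.0203]
eef_rot: [0.999, 0.048, 0.001, -0.0]
contact_force: [0.2, -1.1, 7.1]
opening: 0.689
finger_force: 15.2
```

```bash
python3 -m inch '-0.5 0 0 -0.02 0 0 0;-0.5 0 0 -0.02 0 0 0;-0.5 0 0 -0.02 0 0 0;-0.5 0 0 -0.02 0 0 0;-0.5 -0.005 0.025 0 0 0 0;-0.5 -0.005 0.025 0 0 0 0;-0.5 -0.005 0.025 0 0 0 0;-0.5 -0.005 0.025 0 0 0 0;-0.5 -0.005 0.025 0 0 0 0;-0.5 -0.005 0.025 0 0 0 0;-0.5 -0.005 0.025 0 0 0 0;-0.5 -0.005 0.025 0 0 0 0;-0.5 0 0 0 0 0 0;-0.5 0 0 0 0 0 0'
python3 - <<'E'
from dish import *
s=get_state();print(s["contact_force"],s["opening"])
todo([.4965,.0495,.021])
p,d=snapshot("wrist");cv2.imwrite("pics/w2.png",p[:,:,::-1])
E
```

```text
clock: 5.58
tool_pos: [0.496, 0.0496, 0.0992]
eef_rot: [0.999, 0.047, 0.0, 0.001]
contact_force: [-0.4, 0.4, -0.5]
opening: 0.693
finger_force: 15.0
[-0.41287844  0.35706845 -0.48374352] 0.693192526386711
tcp [0.496  0.0496 0.0992] shift [0.0004 0.     0.0782]
tool y ang -1.4773 tilt [ 2.e-04 -1.e-03 -1.e+00]
```

View pics/w2.png

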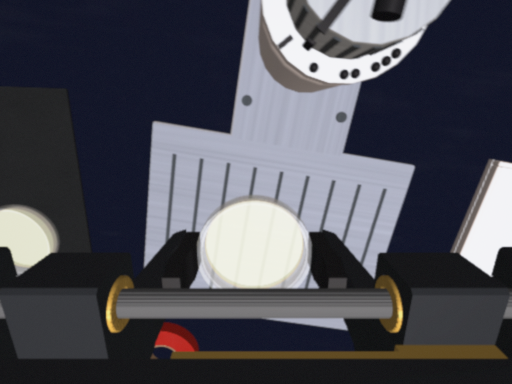

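The dish is held level between the fingers at about (253,243), above the plate. I lower it now.

```bash
python3 -m inch '-0.5 0 0 0.019 0 0 0;-0.5 0 0 0.019 0 0 0;-0.5 0 0 0.019 0 0 0;-0.5 0 0 0.019 0 0 0;-0.5 0 0 0 0 0 0;-0.5 0 0 0 0 0 0;-0.5 0 0 0 0 0 0'; python3 -c "
from h import *
s=get_state();print(s['contact_force'],s['tool_pos'])"
```

```text
clock: 6.22
tool_pos: [0.4963, 0.0526, 0.0236]
eef_rot: [0.999, 0.049, 0.0, -0.0]
contact_force: [-0.0, 0.3, -0.1]
opening: 0.694
finger_force: 15.0
[-0.0107664   0.31705764 -0.09076732] [0.49628203 0.05255043 0.02355033]
```

```bash
python3 -m inch '-0.5 0 0 0.0015 0 0 0;-0.5 0 0 0 0 0 0;0 0 0 0 0 0 0;0.4 0 0 0 0 0 0;0.6 0 0 0 0 0 0;0.8 0 0 0 0 0 0;0.8 0 0 0 0 0 0;0.8 0 0 0 0 0 0;0.8 0 0 -0.015 0 0 0;0.8 0 0 -0.02 0 0 0;0.8 0 0 -0.02 0 0 0;1 0 0 -0.02 0 0 0;1 -0.0085 -0.0235 0 0 0 0;1 -0.0085 -0.0235 0 0 0 0;1 -0.0085 -0.0235 0 0 0 0;1 -0.0085 -0.0235 0 0 0 0;1 -0.0085 -0.0235 0 0 0 0;1 -0.0085 -0.0235 0 0 0 0;1 0 0 0 0 0 0;1 0 0 0 0 0 0'
python3 - <<'E'
import re
s=open("dish.py").read()
s=re.sub(r"mk=\(\(.*?astype\(np.uint8\)","mk=((hsv[...,2]>lo)&(p[...,0].astype(int)-p[...,2]>3)&(hsv[...,1]<60)).astype(np.uint8)",s)
open("dish.py","w").write(s)
from dish import *
dishes(.02);dishes(.02,"wrist",120);todo([.4445,.244,.018])
E
```

```text
clock: 7.88
tool_pos: [0.431, 0.1883, 0.0964]
eef_rot: [0.999, 0.05, -0.0, -0.0]
contact_force: [0.9, -1.9, 0.6]
opening: 1.001
finger_force: 0.0
wrist dish [0.5862 0.0396] area 176 box [494   0  18  13] px [125 114 109]
wrist dish [0.4975 0.0574] area 4180 box [398 103  79  75] px [252 253 248]
wrist dish [0.4484 0.2461] area 3998 box [144 145  73  71] px [250 250 240]
tcp [0.4319 0.1858 0.0964] shift [ 0.0181 -0.0568  0.0783]
tool y ang -1.475 tilt [ 1.0e-04 -1.2e-03 -1.0e+00]
```

```bash
python3 -m inch '1 0.0095 -0.029 0 0 0 0;1 0.01 -0.029 0 0 0 0;1 0 0 0 0 0 0;1 0 0 0.0195 0 0 0;1 0 0 0.0195 0 0 0;1 0 0 0.0195 0 0 0;1 0 0 0.0195 0 0 0;1 0 0 0 0 0 0;0 0 0 0 0 0 0;-0.5 0 0 0 0 0 0;-0.5 0 0 0 0 0 0;-0.5 0 0 0 0 0 0;-0.5 0 0 0 0 0 0;-0.5 0 0 0 0 0 0;-0.5 0 0 -0.02 0 0 0;-0.5 0 0 -0.02 0 0 0;-0.5 0 0 -0.02 0 0 0;-0.5 0 0 -0.02 0 0 0;-0.5 0 0 0 0 0 0' 15
python3 - <<'E'
from dish import *
todo([.42,.0149,.021])
dishes(.02,"wrist",120)
E
```

```text
clock: 9.57
tool_pos: [0.447, 0.2474, 0.1016]
eef_rot: [0.999, 0.048, 0.002, -0.001]
contact_force: [0.7, 0.0, -0.1]
opening: 0.696
finger_force: 15.0
tcp [0.447  0.2474 0.1016] shift [-0.0497  0.229   0.0797]
tool y ang -1.4743 tilt [ 0.0047  0.0031 -1.    ]
wrist dish [0.496  0.0686] area 2816 box [463 131  49  71] px [246 247 237]
wrist dish [0.4115 0.2445] area 7178 box [204 201 101  88] px [241 241 228]
```

```bash
python3 -m inch '-0.5 -0.0055 0.0254 0 0 0 0;-0.5 -0.0055 0.0254 0 0 0 0;-0.5 -0.0055 0.0254 0 0 0 0;-0.5 -0.0055 0.0254 0 0 0 0;-0.5 -0.0055 0.0254 0 0 0 0;-0.5 -0.0055 0.0254 0 0 0 0;-0.5 -0.0055 0.0254 0 0 0 0;-0.5 -0.0055 0.0254 0 0 0 0;-0.5 -0.0055 0.0254 0 0 0 0;-0.5 0 0 0 0 0 0;-0.5 0 0 0.019 0 0 0;-0.5 0 0 0.019 0 0 0;-0.5 0 0 0.019 0 0 0;-0.5 0 0 0.019 0 0 0;-0.5 0 0 0 0 0 0;-0.5 0 0 0 0 0 0'; python3 -c "
from h import *
todo([.42,.0149,.022])"
```

```text
clock: 10.95
tool_pos: [0.4275, 0.0142, 0.0477]
eef_rot: [0.999, 0.047, -0.011, 0.0]
contact_force: [-0.0, -0.4, 0.8]
opening: 0.697
finger_force: 15.0
tcp [0.4275 0.0142 0.0477] shift [-0.0069 -0.0014  0.0259]
tool y ang -1.4762 tilt [-0.021  -0.0017 -0.9998]
```

```bash
python3 -m inch '-0.5 0 0 0 0 0 0;-0.5 0 0 0 0 0 0'; python3 -c "
from h import *
print(get_state()['q'].round(3));todo([.42,.0149,.022])"
```

```text
clock: 11.12
tool_pos: [0.4276, 0.0139, 0.0489]
eef_rot: [0.999, 0.048, -0.01, 0.0]
contact_force: [0.1, -0.5, 0.6]
opening: 0.695
finger_force: 15.0
[-0.109  0.872 -0.049  2.268  1.038  0.042 -2.655]
tcp [0.4276 0.0139 0.0489] shift [-0.007  -0.0017  0.0271]
tool y ang -1.4756 tilt [-0.0193 -0.0017 -0.9998]
```

```bash
python3 -m inch '-0.5 0 0 -0.02 0 0 0;-0.5 0 0 -0.02 0 0 0;-0.5 0.005 0 -0.02 0 0 0;-0.5 0.005 0 0 0 0 -0.1;-0.5 0 0 0 0 0 -0.1;-0.5 0 0 0 0 0 -0.1;-0.5 0 0 0 0 0 0;-0.5 0 0 0 0 0 0'; python3 -c "
from h import *
print(get_state()['q'].round(3));todo([.436,.0,.022])"
```

```text
clock: 11.78
tool_pos: [0.4388, 0.0147, 0.1087]
eef_rot: [0.981, 0.195, -0.01, -0.001]
contact_force: [-0.2, -0.2, 0.5]
opening: 0.696
finger_force: 15.0
[ 0.165  0.774 -0.489  2.203  0.954  0.411 -2.295]
tcp [0.4388 0.0147 0.1087] shift [-0.0067  0.0131  0.0867]
tool y ang -1.1774 tilt [-0.0191 -0.0014 -0.9998]
```

```bash
python3 -m inch '-0.5 0 0 0 -0.007 0.0176 0;-0.5 -0.003 0.013 0 0 0 0;-0.5 0 0 0.0165 0 0 0;-0.5 0 0 0.0165 0 0 0;-0.5 0 0 0.0165 0 0 0;-0.5 0 0 0.0165 0 0 0;-0.5 0 0 0.0165 0 0 0;-0.5 0 0 0 0 0 0;-0.5 0 0 0 0 0 0'; python3 -c "
from h import *
print(get_state()['q'].round(3));todo([.436,.0,.022])"
```

```text
clock: 12.53
tool_pos: [0.4459, 0.0025, 0.0295]
eef_rot: [0.98, 0.197, -0.004, -0.001]
contact_force: [-0.9, -0.1, 0.0]
opening: 0.695
finger_force: 15.0
[-0.075  0.916 -0.053  2.227  1.373  0.043 -2.655]
tcp [0.4459 0.0025 0.0295] shift [-0.01   -0.0015  0.0076]
tool y ang -1.1744 tilt [-8.4e-03 -3.0e-04 -1.0e+00]
```

```bash
python3 -m inch '-0.5 0 0 -0.02 0 0 0;-0.5 0 0 -0.02 -0.003 0.0078 0;-0.5 0 0 0 0 0 -0.1;-0.5 0 0 0 0 0 -0.1;-0.5 0 0 0 0 0 -0.1;-0.5 -0.0036 0.0264 0 0 0 0;-0.5 0 0 0 0 0 0;-0.5 0 0 0.02 0 0 0;-0.5 0 0 0.02 0 0 0;-0.5 0 0 0.004 0 0 0;-0.5 0 0 0 0 0 0;-0.5 0 0 0 0 0 0'; python3 -c "
from h import *
print(get_state()['q'].round(3));todo([.46,-.02,.022])"
```

```text
clock: 13.53
tool_pos: [0.4609, -0.0208, 0.0195]
eef_rot: [0.94, 0.34, 0.001, 0.0]
contact_force: [-0.2, -0.3, 1.0]
opening: 0.692
finger_force: 15.0
[ 0.11   0.945 -0.267  2.184  1.442  0.216 -2.365]
tcp [ 0.4609 -0.0208  0.0195] shift [-0.0002 -0.0012 -0.0025]
tool y ang -0.8773 tilt [ 2.1e-03  7.0e-04 -1.0e+00]
```

```bash
python3 -m inch '-0.5 0 0 0 0 0 0;0 0 0 0 0 0 0;0.4 0 0 0 0 0 0;0.6 0 0 0 0 0 0;0.8 0 0 0 0 0 0;0.8 0 0 0 0 0 0;0.8 0 0 0 0 0 0;0.8 0 0 -0.015 0 0 0;0.8 0 0 -0.02 0 0 0;0.8 0 0 -0.02 0 0 0;1 0 0 -0.03 0 0 0;1 0 0 -0.035 0 0 0;1 0 0 -0.035 0 0 0;1 0 0 -0.035 0 0 0;1 0 0 -0.035 0 0 0;1 0 0 0 0 0 -0.12;1 0 0 0 0 0 -0.12;1 0 0 0 0 0 -0.12;1 0 0 0 0 0 -0.12;1 0 0 0 0 0 0'; python3 -c "
from dish import *
print(get_state()['q'].round(3));todo([.45,-.0,.25])
dishes(.021);dishes(.021,'wrist',120)"
```

```text
clock: 15.2
tool_pos: [0.4602, -0.0211, 0.2435]
eef_rot: [0.831, 0.556, 0.0, 0.0]
contact_force: [-0.1, 0.6, 0.3]
opening: 1.002
finger_force: 0.0
[ 0.533  0.631 -0.943  2.029  0.698  0.839 -1.208]
tcp [ 0.4602 -0.0211  0.2435] shift [ 0.0156 -0.0175 -0.0065]
tool y ang -0.3914 tilt [ 6.e-04 -5.e-04 -1.e+00]
wrist dish [0.4961 0.0526] area 1772 box [235  79  46  48] px [227 228 217]
wrist dish [ 0.4094 -0.0112] area 1442 box [193 156  43  43] px [234 235 229]
```

```bash
python3 -c "
import cv2
p=cv2.imread('pics/last_wrist.png');cv2.imwrite('pics/w3.png',cv2.resize(p[0:288],(800,450),interpolation=cv2.INTER_CUBIC))"
```

```text
(no output)
```

View pics/w3.png

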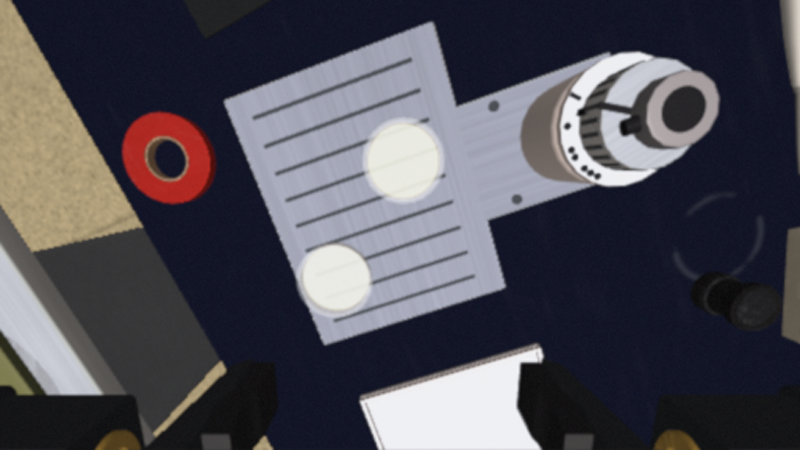

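The view shows both dishes flat on the plate, at (403,160) and (335,278). The second has been knocked toward the front edge but is still within limits. Next is the collar.

```bash
python3 -m inch '1 0 0 0 0 0 -0.12;1 0 0 0 0 0 -0.12;1 0 0 0 0 0 -0.12;1 0 0 0 0 0 -0.12;1 0 0 0 0 0 -0.12;1 0 0 0 0 0 -0.12;1 -0.0022 0.0276 0 0 0 0;1 -0.0022 0.0276 0 0 0 0;1 -0.0022 0.0276 0 0 0 0;1 -0.0022 0.0276 0 0 0 0;1 -0.0022 0.0276 0 0 0 0;1 -0.0022 0.0276 0 0 0 0;1 0 0 0 0 0 0;1 0 0 0 0 0 0;1 0 0 0 0 0 0'; python3 -c "
from dish import *
print(get_state()['q'].round(3));todo([.621,.020,.117])"
```

```text
clock: 16.55
tool_pos: [0.6207, 0.0197, 0.2435]
eef_rot: [0.583, 0.812, -0.001, 0.0]
contact_force: [-0.9, -0.2, 0.1]
opening: 1.003
finger_force: 0.0
[ 0.415  0.883 -1.061  1.561  0.814  1.192 -0.482]
tcp [0.6207 0.0197 0.2435] shift [0.0004 0.0004 0.1265]
tool y ang 0.3253 tilt [-1.0e-04 -1.6e-03 -1.0e+00]
```

```bash
python3 -m inch '1 0 0 0.021 0 0 0;1 0 0 0.021 0 0 0;1 0 0 0.021 0 0 0;1 0 0 0.021 0 0 0;1 0 0 0.021 0 0 0;1 0 0 0.021 0 0 0;1 0 0 0 0 0 0;0 0 0 0 0 0 0;-0.6 0 0 0 0 0 0;-0.6 0 0 0 0 0 0;-0.6 0 0 0 0 0 0;-0.6 0 0 0 0 0 0;-0.6 0 0 0 0 0 0' 25; python3 -c "
from dish import *
todo([.621,.020,.117])"
```

```text
clock: 17.63
tool_pos: [0.622, 0.0196, 0.1189]
eef_rot: [0.583, 0.812, 0.0, 0.001]
contact_force: [-2.3, -2.1, 4.2]
opening: 0.604
finger_force: 25.0
tcp [0.622  0.0196 0.1189] shift [ 0.0007 -0.0008  0.0019]
tool y ang 0.3255 tilt [ 0.0019 -0.0011 -1.    ]
```

```bash
python3 -m inch '-0.6 0 0 0 0 0 -0.1077;-0.6 0 0 0 0 0 -0.1077;-0.6 0 0 0 0 0 -0.1077;-0.6 0 0 0 0 0 -0.1077;-0.6 0 0 0 0 0 -0.1077;-0.6 0 0 0 0 0 -0.1077;-0.6 0 0 0 0 0 -0.1077;-0.6 0 0 0 0 0 0;-0.6 0 0 0 0 0 0;0 0 0 0 0 0 0;1 0 0 0 0 0 0;1 0 0 0 0 0 0;1 0 0 0 0 0 0;1 0 0 -0.02 0 0 0;1 0 0 -0.02 0 0 0;1 0 0 -0.02 0 0 0;1 0 0 -0.02 0 0 0;1 0 0 -0.02 0 0 0;1 0 0 -0.02 0 0 0;1 0 0 0 0 0 0'; python3 -c "
from dish import *
todo([.621,.020,.117]);print(get_state()['q'].round(2))
m=camera_model('wrist');print(proj('wrist',[.621,.02,.1],m),proj('wrist',[.585,.02,.1],m),m['view'].round(2))
m=camera_model('scene');p,d=snapshot('scene');c=proj('scene',[.621,.02,.11]).astype(int);print(c)
x,y=c-24;cv2.imwrite('pics/s1.png',cv2.resize(p[y:y+48,x:x+48,::-1],(480,480),interpolation=cv2.INTER_CUBIC))
p,d=snapshot('wrist');cv2.imwrite('pics/w4.png',p[:,:,::-1])
"
```

```text
clock: 19.3
tool_pos: [0.6227, 0.0205, 0.2415]
eef_rot: [0.243, 0.97, 0.001, 0.003]
contact_force: [1.2, 0.2, -0.4]
opening: 1.002
finger_force: 0.0
tcp [0.6227 0.0205 0.2415] shift [ 0.0019 -0.0016  0.1245]
tool y ang 1.0789 tilt [ 5.8e-03  2.0e-04 -1.0e+00]
[ 0.46  0.94 -1.19  1.56  0.91  1.27  0.2 ]
[251.43667795 183.5470077 ] [233.94060683 152.10452192] [[ 0.47  0.88  0.   -0.31]
 [ 0.84 -0.45  0.3  -0.55]
 [ 0.26 -0.14 -0.95  0.22]
 [ 0.    0.    0.    1.  ]]
[244 174]
```

```bash
python3 -c "
import cv2
p=cv2.imread('pics/w4.png');cv2.imwrite('pics/w4c.png',cv2.resize(p[120:240,190:310],(600,600),interpolation=cv2.INTER_CUBIC))"
```

```text
(no output)
```

View pics/w4c.png

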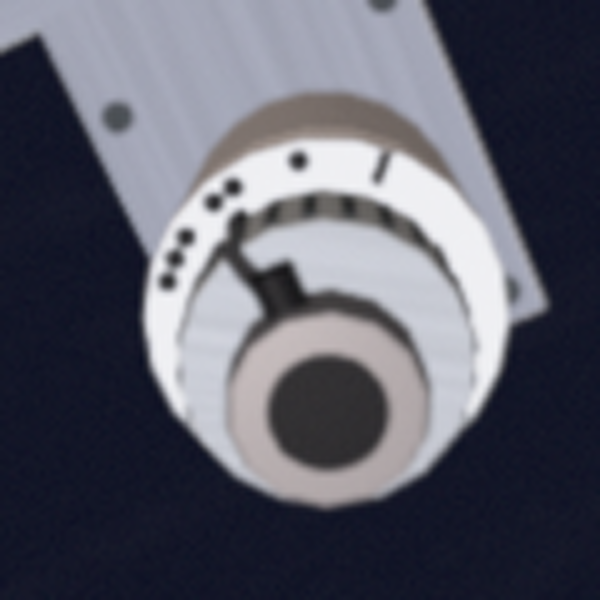

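The pointer foot, near (238,220), sits by the two dots at (223,194). I check the angles.

Run:
```python
from ang import *
m=camera_model("wrist")
ang({"bar":(382,167,.1),"1":(299,160,.1),"2":(223,194,.1),"3":(176,260,.1),"foot":(237,219,.103),"top":(227,246,.132),"cap":(328,412,.157)},m,190,120,5)
print(world("wrist",190+328/5,120+412/5,.157,m=m))
```

```text
bar r 0.0342 ang 2.285
1 r 0.0335 ang 2.763
2 r 0.0325 ang 3.2560000000000002
3 r 0.0312 ang 3.7680000000000002
foot r 0.0273 ang 3.2620000000000005
top r 0.0281 ang 3.2450000000000006
cap r 0.0022 ang 1.823
[0.62044095 0.02216511 0.157     ]
```

```bash
python3 -m inch '0 0 0 0.0 0 0 0;-1 0 0 0.02 0 0 0;-1 0 0 0.02 0 0 0;-1 0 0 0.02 0 0 0;-1 0 0 0 0 0 0;-1 0 0 0 0 0 0;-1 0 0 0 0 0 0;-1 0 0 0 0 0 0;-1 0 0 0 0 0 0' 20; python3 -c "
from dish import *
dishes(.021,'scene',150);dishes(.021)
todo([.621,.0205,.168])"
```

```text
clock: 20.15
tool_pos: [0.6224, 0.02, 0.1791]
eef_rot: [0.243, 0.97, 0.0, 0.002]
contact_force: [0.2, 0.1, -0.1]
opening: 0.341
finger_force: 0.0
scene dish [ 0.4026 -0.0038] area 160 box [298 202  16  14] px [253 253 250]
scene dish [0.4926 0.0611] area 179 box [266 206  16  14] px [253 253 249]
tcp [0.6223 0.0198 0.1788] shift [0.0015 0.     0.0108]
tool y ang 1.0795 tilt [ 2.8e-03 -5.0e-04 -1.0e+00]
```

```bash
python3 -m inch '-1 0 0 0 0 0 0;-1 0 0 0 0 0 0;-1 0 0 0 0 0 0;-1 0.001 0 0.005 0 0 0;-1 0 0 0.004 0 0 0;-1 0 0 0.003 0 0 0;-1 0 0 0.002 0 0 0;-1 0 0 0 0 0 0;-1 0 0 0 0 0 0'
```

```text
clock: 21.0
tool_pos: [0.6209, 0.0202, 0.1644]
eef_rot: [0.243, 0.97, -0.0, 0.001]
contact_force: [-1.2, -1.3, 5.9]
opening: 0.005
finger_force: 3.2
```

```bash
python3 -m inch '-1 0 0 0.003 0 0 0;-1 0 0 0.002 0 0 0;-1 0 0 0.001 0 0 0;-1 0 0 0 0 0 0;-1 0 0 0 0 0 0;-1 0 0 0 0 0 0'
```

```text
clock: 21.5
tool_pos: [0.621, 0.0203, 0.1613]
eef_rot: [0.243, 0.97, -0.001, 0.002]
contact_force: [-6.9, -4.1, 23.0]
opening: -0.001
finger_force: 11.3
```

```bash
python3 -m inch '-1 0 0 -0.003 0 0 0;-1 0 0 -0.005 0 0 0;-1 0 0 -0.02 0 0 0;-1 0 0 -0.02 0 0 0;-1 0 0 -0.02 0 0 0;-1 0 0 0 0 0 -0.105;0 0 0 0 0 0 -0.105;1 0 0 0 0 0 -0.105;1 0 0 0 0 0 -0.105;1 0.0253 0.0047 0 0 0 0;1 0.0253 0.0047 0 0 0 0;1 0.0253 0.0047 0 0 0 0;1 0.0253 0.0047 0 0 0 0;1 0.0253 0.0047 0 0 0 0;1 0 0 0 0 0 0;1 0 0 0 0 0 0;1 0 0 0 0 0 0'; python3 -c "
from dish import *
dishes(.021,'wrist',120);dishes(.021,'scene',150)
todo([.4963,.0526,.02]);print(get_state()['q'].round(2))"
```

```text
clock: 22.92
tool_pos: [0.4972, 0.0523, 0.2256]
eef_rot: [0.036, 0.999, -0.0, 0.001]
contact_force: [0.1, -0.3, 0.1]
opening: 0.813
finger_force: 0.0
wrist dish [ 0.4067 -0.0115] area 1997 box [167  72  50  51] px [232 233 227]
wrist dish [0.4936 0.0523] area 1619 box [231 146  45  46] px [230 231 219]
scene dish [ 0.4036 -0.0032] area 172 box [298 202  16  14] px [253 253 249]
scene dish [0.4931 0.0609] area 173 box [266 207  16  13] px [253 253 249]
tcp [0.4974 0.0524 0.2255] shift [1.500e-03 2.000e-04 2.055e-01]
tool y ang 1.4978 tilt [ 1.7e-03 -3.0e-04 -1.0e+00]
[ 0.5   0.89 -1.31  1.94  0.97  1.14  0.29]
```

```bash
python3 -m inch '1 0.002 0 0.034 0 0 0;1 0 0 0.034 0 0 0;1 0 0 0.034 0 0 0;1 0 0 0.034 0 0 0;1 0 0 0.034 0 0 0;1 0 0 0.0335 0 0 0;1 0 0 0 0 0 0;1 0 0 0 0 0 0;0 0 0 0 0 0 0;-0.5 0 0 0 0 0 0;-0.5 0 0 0 0 0 0;-0.5 0 0 0 0 0 0;-0.5 0 0 0 0 0 0;-0.5 0 0 0 0 0 0;-0.5 0 0 -0.02 0 0 0;-0.5 0 0 -0.02 0 0 0;-0.5 0 0 -0.02 0 0 0;-0.5 0 0 -0.02 0 0 0;-0.5 0 0 0 0 0 0' 15; python3 -c "
from dish import *
todo([.492,-.2475,.02]);print(get_state()['q'].round(2))"
```

```text
clock: 24.6
tool_pos: [0.4961, 0.0538, 0.1055]
eef_rot: [0.035, 0.999, 0.001, 0.003]
contact_force: [0.2, -0.4, 0.7]
opening: 0.693
finger_force: 14.9
tcp [0.4961 0.0538 0.1055] shift [-0.0166 -0.3009  0.0852]
tool y ang 1.5001 tilt [ 0.0067  0.001  -1.    ]
[ 0.42  1.05 -1.15  2.04  1.23  0.99  0.1 ]
```

```bash
python3 -m inch '-0.5 0 -0.025 0 0 0 0;-0.5 0 -0.025 0 0 0 0;-0.5 0 -0.025 0 0 0 0;-0.5 0 -0.025 0 0 0 0;-0.5 0 -0.025 0 0 0 0;-0.5 0 -0.025 0 0 0 0;-0.5 0 0 0 0 0 0'; python3 -c "
from dish import *
todo([.4922,-.2698,.02]);print(get_state()['q'].round(2))
p,d=snapshot('scene');cv2.imwrite('pics/s2.png',p[:,:,::-1])"
```

```text
clock: 25.18
tool_pos: [0.4823, -0.103, 0.1006]
eef_rot: [0.039, 0.999, -0.003, -0.001]
contact_force: [0.1, -0.9, -0.2]
opening: 0.695
finger_force: 14.9
tcp [ 0.4823 -0.103   0.1006] shift [-0.0231 -0.165   0.0816]
tool y ang 1.4923 tilt [-0.0022 -0.0057 -1.    ]
[ 0.73  1.05 -1.13  2.05  1.23  0.99  0.39]
```

View pics/s2.png

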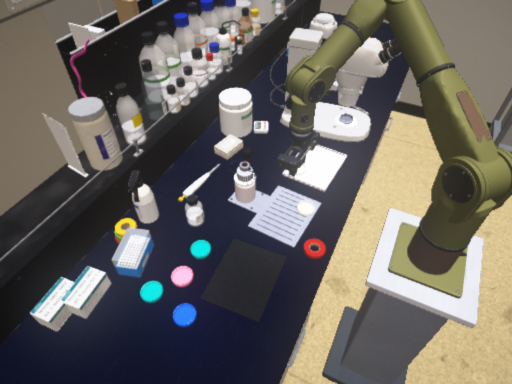

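The arm's elbow leans toward the microscope, near (405,5). I measure its clearance before swinging further.

```bash
python3 -c "
from dish import *
m=camera_model('scene');p,d=snapshot('scene')
for u,v in((400,3),(420,25),(375,12),(350,35),(328,65),(310,85),(440,90),(470,160)): print(u,v,d[v,u].round(3),world('scene',u,v,d=float(d[v,u]),m=m).round(3))
m=camera_model('top');p,d=snapshot('top');cv2.imwrite('pics/t5.png',p[150:384,220:512,::-1])
K=m['intrinsics'];T=np.linalg.inv(m['view']);vv,uu=np.mgrid[:384,:512]
W=np.dstack([(uu-K[0,2])/K[0,0]*d,(vv-K[1,2])/K[1,1]*d,d])@T[:3,:3].T+T[:3,3]
np.save('top5.npy',W)
k=(W[...,2]>.45)&(d>0)&(W[...,0]<.7);print(W[k].min(0),W[k].max(0))
for y in np.arange(-.6,.1,.05):
  q=k&(abs(W[...,1]-y)<.025)
  if q.any(): print(y.round(2),'x',W[q][:,0].min().round(2),W[q][:,0].max().round(2),'z',W[q][:,2].min().round(2),W[q][:,2].max().round(2))
"
```

```text
400 3 0.937 [ 0.305 -0.252  0.614]
420 25 0.919 [ 0.241 -0.218  0.583]
375 12 0.974 [ 0.361 -0.248  0.584]
350 35 0.991 [ 0.404 -0.196  0.535]
328 65 0.99 [ 0.431 -0.116  0.48 ]
310 85 0.989 [ 0.458 -0.059  0.444]
440 90 0.882 [ 0.146 -0.097  0.491]
470 160 0.831 [0.038 0.028 0.409]
[ 0.08144856 -0.4031423   0.45000085] [ 0.52949248 -0.03742606  0.69675552]
-0.4 x 0.31 0.4 z 0.61 0.66
-0.35 x 0.28 0.41 z 0.59 0.7
-0.3 x 0.22 0.44 z 0.54 0.68
-0.25 x 0.17 0.46 z 0.51 0.64
-0.2 x 0.11 0.49 z 0.48 0.59
-0.15 x 0.09 0.51 z 0.45 0.55
-0.1 x 0.09 0.53 z 0.45 0.51
-0.05 x 0.08 0.48 z 0.45 0.48
```

```bash
python3 -m inch '-0.5 -0.0033 -0.0236 0 0 0 0;-0.5 -0.0033 -0.0236 0 0 0 0;-0.5 -0.0033 -0.0236 0 0 0 0;-0.5 -0.0033 -0.0236 0 0 0 0;-0.5 -0.0033 -0.0236 0 0 0 0;-0.5 -0.0033 -0.0236 0 0 0 0;-0.5 -0.0033 -0.0236 0 0 0 0;-0.5 0 0 0 0 0 0;-0.5 0 0 0.019 0 0 0;-0.5 0 0 0.019 0 0 0;-0.5 0 0 0.019 0 0 0;-0.5 0 0 0.019 0 0 0;-0.5 0 0 0 0 0 0;-0.5 0 0 0 0 0 0'; python3 -c "
from dish import *
todo([.4922,-.2698,.0195]);print(get_state()['q'].round(2))"
```

```text
clock: 26.5
tool_pos: [0.4955, -0.2615, 0.0261]
eef_rot: [0.034, 0.999, 0.001, 0.0]
contact_force: [0.3, 0.4, 0.3]
opening: 0.696
finger_force: 14.9
tcp [ 0.4955 -0.2615  0.0261] shift [ 0.0027 -0.0085  0.0066]
tool y ang 1.5022 tilt [ 5.e-04  1.e-03 -1.e+00]
[ 0.96  1.2  -1.05  1.87  1.31  0.99  0.77]
```

```bash
python3 -m inch '-0.5 0 0 0.003 0 0 0;-0.5 0 0 0.0015 0 0 0;-0.5 0 0 0 0 0 0;-0.5 0 0 0 0 0 0'
```

```text
clock: 26.83
tool_pos: [0.4958, -0.2635, 0.0227]
eef_rot: [0.036, 0.999, -0.001, 0.001]
contact_force: [-0.5, 0.4, -0.3]
opening: 0.696
finger_force: 14.9
```

```bash
python3 -m inch '-0.5 0 0 0.0015 0 0 0;-0.5 0 0 0.0005 0 0 0;0 0 0 0 0 0 0;0.5 0 0 0 0 0 0;0.8 0 0 0 0 0 0;0.8 0 0 0 0 0 0;0.8 0 0 0 0 0 0;0.8 0 0 0 0 0 0;0.8 0 0 -0.015 0 0 0;0.8 0 0 -0.02 0 0 0;0.8 0 0 -0.03 0 0 0;1 0 0 -0.03 0 0 0;1 0 0 -0.03 0 0 0;1 0 0 0 0 0 0;1 0 0 0 0 0 0'; python3 -c "
from dish import *
dishes(.02,'wrist',120);dishes(.02,'scene',150)
todo([.43,0,.15]);print(get_state()['q'].round(2))"
```

```text
clock: 28.08
tool_pos: [0.496, -0.2636, 0.1464]
eef_rot: [0.036, 0.999, -0.001, 0.002]
contact_force: [-1.3, -0.2, -0.4]
opening: 1.002
finger_force: 0.0
wrist dish [ 0.4099 -0.0431] area 712 box [495  45  17  57] px [200 200 182]
wrist dish [ 0.4108 -0.1398] area 239 box [384  47  13  76] px [124 117 113]
wrist dish [ 0.4926 -0.2627] area 2556 box [226 157  57  57] px [231 231 219]
wrist dish [ 0.5296 -0.2768] area 132 box [221 221  44   3] px [163 154 150]
scene dish [ 0.4037 -0.0042] area 160 box [298 202  16  13] px [253 253 249]
tcp [ 0.4944 -0.2637  0.144 ] shift [ 0.083   0.2584 -0.0062]
tool y ang 1.4996 tilt [-3.e-04 -1.e-03 -1.e+00]
[ 1.01  1.03 -1.17  1.83  1.09  1.1   0.91]
```

```bash
python3 -m inch '1 0 0.03 0 0 0.1 0;1 0 0.03 0 0 0.1 0;1 0 0.03 0 0 0.1 0;1 0 0.03 0 0 0 0;1 0 0.03 0 0 0 0;1 0 0.03 0 0 0 0;1 0 0.03 0 0 0 0;1 0 0 0 0 0 0;1 0 0 0 0 0 0'; python3 -c "
from dish import *
dishes(.022,'wrist',120)
todo([.409,-.0115,.1]);print(get_state()['q'].round(2))"
```

```text
clock: 28.93
tool_pos: [0.5094, -0.0524, 0.1436]
eef_rot: [0.033, 0.988, 0.005, -0.15]
contact_force: [0.8, -0.1, -0.2]
opening: 1.002
finger_force: 0.0
wrist dish [ 0.4095 -0.0151] area 2595 box [257  94  57  58] px [228 229 220]
wrist dish [ 0.495  -0.2532] area 2633 box [ 15 200  59  53] px [233 234 221]
tcp [ 0.5094 -0.0542  0.1435] shift [0.0857 0.0356 0.072 ]
tool y ang 1.501 tilt [-0.2958  0.0189 -0.9551]
[ 0.58  1.08 -1.13  1.7   0.83  1.31  0.69]
```

```bash
python3 -m inch '1 0.021 0.0086 0.018 0 0 0;1 0.021 0.0086 0.018 0 0 0;1 0.021 0.0086 0.018 0 0 0;1 0.021 0.0086 0.018 0 0 0;1 0 0 0 0 0 0;1 0 0 0 0 0 0'; python3 -c "
from dish import *
dishes(.022,'wrist',120)
todo([.410,-.013,.021]);print(get_state()['q'].round(2))"
```

```text
clock: 29.48
tool_pos: [0.41, -0.0141, 0.0998]
eef_rot: [0.035, 0.988, 0.004, -0.15]
contact_force: [1.1, -0.4, 0.2]
opening: 0.998
finger_force: 0.0
wrist dish [ 0.4064 -0.0133] area 3589 box [220 197  68  67] px [240 240 232]
tcp [ 0.4116 -0.0138  0.1001] shift [-0.0217  0.0008  0.0761]
tool y ang 1.4978 tilt [-0.2939  0.0199 -0.9556]
[ 0.55  1.07 -1.11  2.02  0.92  1.07  0.42]
```

```bash
python3 -m inch '1 -0.005 0 0.019 0 0 0;1 -0.005 0 0.019 0 0 0;1 -0.005 0 0.019 0 0 0;1 -0.005 0 0.0185 0 0 0;1 0 0 0 0 0 0;1 0 0 0 0 0 0;0 0 0 0 0 0 0;-0.5 0 0 0 0 0 0;-0.5 0 0 0 0 0 0;-0.5 0 0 0 0 0 0;-0.5 0 0 0 0 0 0;-0.5 0 0 0 0 0 0' 15; python3 -c "
from dish import *
todo([.408,-.013,.1]);print(get_state()['q'].round(2))"
```

```text
clock: 30.53
tool_pos: [0.4086, -0.0124, 0.0231]
eef_rot: [0.035, 0.988, 0.005, -0.148]
contact_force: [0.7, -1.1, 3.3]
opening: 0.697
finger_force: 15.0
tcp [ 0.4086 -0.0124  0.0231] shift [ 0.0231 -0.0007 -0.0734]
tool y ang 1.4997 tilt [-0.2927  0.0199 -0.956 ]
[ 0.51  1.19 -1.01  2.04  1.08  0.98  0.33]
```

```bash
python3 -m inch '-0.5 0.0058 0 -0.0183 0 0 0;-0.5 0.0058 0 -0.0183 0 0 0;-0.5 0.0058 0 -0.0183 0 0 0;-0.5 0.0058 0 -0.0183 0 0 0;-0.5 0 0 0 0 0 0;-0.5 0 0 0 0 0 0'; python3 -c "
from dish import *
todo([.4206,-.2196,.1]);print(get_state()['q'].round(2))
p,d=snapshot('wrist');cv2.imwrite('pics/w6.png',p[:,:,::-1])"
```

```text
clock: 31.03
tool_pos: [0.4081, -0.0122, 0.0999]
eef_rot: [0.035, 0.988, 0.005, -0.148]
contact_force: [-0.1, -0.9, 0.2]
opening: 0.697
finger_force: 15.0
tcp [ 0.4081 -0.0122  0.0999] shift [-0.026  -0.206  -0.0079]
tool y ang 1.4997 tilt [-0.2917  0.02   -0.9563]
[ 0.55  1.07 -1.1   2.04  0.93  1.06  0.41]
```

View pics/w6.png

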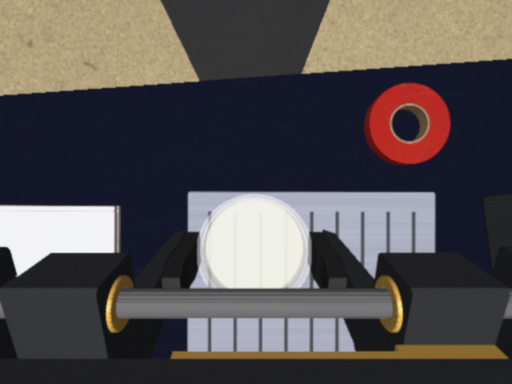

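The second dish is held at (254,247), in line with the fingers. I carry it to the tray with the same tilt.

```bash
python3 -m inch '-0.5 -0.0032 -0.0258 -0.001 0 0 0;-0.5 -0.0032 -0.0258 -0.001 0 0 0;-0.5 -0.0032 -0.0258 -0.001 0 0 0;-0.5 -0.0032 -0.0258 -0.001 0 0 0;-0.5 -0.0032 -0.0258 -0.001 0 0 0;-0.5 -0.0032 -0.0258 -0.001 0 0 0;-0.5 -0.0032 -0.0258 -0.001 0 0 0;-0.5 -0.0032 -0.0258 -0.001 0 0 0;-0.5 0 0 0 0 0 0;-0.5 0 0 0 0 0 0;-0.5 0 0 0 0 0 0'; python3 -c "
from dish import *
todo([.4206,-.2196,.025]);print(get_state()['q'].round(2))"
```

```text
clock: 32.0
tool_pos: [0.4192, -0.2191, 0.099]
eef_rot: [0.035, 0.988, 0.006, -0.149]
contact_force: [0.7, 0.5, -0.2]
opening: 0.7
finger_force: 15.0
tcp [ 0.4192 -0.2191  0.099 ] shift [-0.0232 -0.0005  0.0703]
tool y ang 1.5003 tilt [-0.2945  0.0214 -0.9554]
[ 0.9   1.09 -1.08  1.86  0.96  1.23  0.87]
```

```bash
python3 -m inch '-0.5 -0.0057 0 0.0176 0 0 0;-0.5 -0.0057 0 0.0176 0 0 0;-0.5 -0.0057 0 0.0176 0 0 0;-0.5 -0.0057 0 0.0176 0 0 0;-0.5 0 0 0 0 0 0;-0.5 -0.0005 0 0.0015 0 0 0;-0.5 -0.0003 0 0.001 0 0 0;-0.5 0 0 0 0 0 0;-0.5 0 0 0 0 0 0'; python3 -c "
from dish import *
todo([.4206,-.2196,.021])"
```

```text
clock: 32.75
tool_pos: [0.4214, -0.2199, 0.024]
eef_rot: [0.035, 0.988, 0.005, -0.148]
contact_force: [-0.7, -0.4, 0.1]
opening: 0.694
finger_force: 15.0
tcp [ 0.4214 -0.2199  0.024 ] shift [-0.0001  0.0002  0.0031]
tool y ang 1.5001 tilt [-0.2921  0.02   -0.9562]
```

Lower 2 mm more, release, and back off along the tool axis.

```bash
python3 -m inch '-0.5 -0.0003 0 0.001 0 0 0;-0.5 -0.0003 0 0.001 0 0 0;-0.5 0 0 0 0 0 0;0 0 0 0 0 0 0;0.5 0 0 0 0 0 0;0.8 0 0 0 0 0 0;0.8 0 0 0 0 0 0;0.8 0 0 0 0 0 0;0.8 0.004 0 -0.015 0 0 0;0.8 0.005 0 -0.02 0 0 0;0.8 0 0 -0.03 0 0 0;1 0 0 -0.03 0 0 0;1 0 0 -0.03 0 -0.1 0;1 0 0 -0.03 0 -0.1 0;1 0 0 -0.03 0 -0.1 0;1 0 0 0 0 0 0;1 0 0 0 0 0 0'; python3 -c "
from dish import *
dishes(.02,'wrist',120);dishes(.02,'scene',150)
todo([.621,.0205,.24]);print(get_state()['q'].round(2))
p=cv2.imread('pics/last_wrist.png');cv2.imwrite('pics/w7.png',p[:300])"
```

```text
clock: 34.17
tool_pos: [0.4573, -0.2232, 0.2038]
eef_rot: [0.036, 0.999, -0.001, 0.001]
contact_force: [1.2, 0.2, -0.5]
opening: 1.002
finger_force: 0.0
wrist dish [ 0.4175 -0.2193] area 1970 box [230 115  50  51] px [239 239 229]
wrist dish [ 0.4917 -0.2612] area 1685 box [201 183  46  46] px [239 240 228]
tcp [ 0.4573 -0.223   0.2017] shift [-0.1458  0.2546 -0.0387]
tool y ang 1.499 tilt [-6.e-04 -9.e-04 -1.e+00]
[ 1.02  0.9  -1.22  1.94  0.98  1.08  0.86]
```

View pics/w7.png

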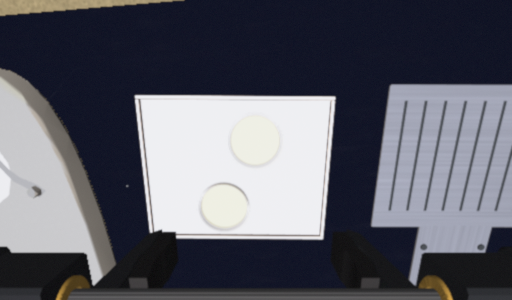

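The picture shows both dishes flat in the tray, at (255,139) and (224,206). Back to the collar.

```bash
python3 -m inch '1 -0.0146 0.0255 -0.004 0 0 0;1 -0.0146 0.0255 -0.004 0 0 0;1 -0.0146 0.0255 -0.004 0 0 0;1 -0.0146 0.0255 -0.004 0 0 0;1 -0.0146 0.0255 -0.004 0 0 0;1 -0.0146 0.0255 -0.004 0 0 0;1 -0.0146 0.0255 -0.004 0 0 0;1 -0.0146 0.0255 -0.004 0 0 0;1 -0.0146 0.0255 -0.004 0 0 0;1 -0.0146 0.0255 -0.004 0 0 0;1 0 0 0 0 0 0;1 0 0 0 0 0 0;1 0 0 0 0 0 0'; python3 -c "
from dish import *
todo([.621,.0205,.118]);print(get_state()['q'].round(2))"
```

```text
clock: 35.35
tool_pos: [0.6209, 0.0208, 0.2406]
eef_rot: [0.036, 0.999, -0.001, -0.001]
contact_force: [-0.4, -0.5, 0.1]
opening: 1.002
finger_force: 0.0
tcp [0.6209 0.0208 0.2406] shift [-0.0003 -0.      0.1226]
tool y ang 1.4997 tilt [-0.0019 -0.0021 -1.    ]
[ 0.45  0.93 -1.17  1.56  0.89  1.26  0.63]
```

```bash
python3 -m inch '1 0 0 0.0205 0 0 0;1 0 0 0.0205 0 0 0;1 0 0 0.0205 0 0 0;1 0 0 0.0205 0 0 0;1 0 0 0.0205 0 0 0;1 0 0 0.0205 0 0 0;1 0 0 0 0 0 0;0 0 0 0 0 0 0;-0.6 0 0 0 0 0 0;-0.6 0 0 0 0 0 0;-0.6 0 0 0 0 0 0;-0.6 0 0 0 0 0 0;-0.6 0 0 0 0 0 0' 25 && python3 -m inch '-0.6 0 0 0 0 0 0.1078;-0.6 0 0 0 0 0 0.1078;-0.6 0 0 0 0 0 0.1078;-0.6 0 0 0 0 0 0.1078;-0.6 0 0 0 0 0 0.1078;-0.6 0 0 0 0 0 0.1078;-0.6 0 0 0 0 0 0.1078;-0.6 0 0 0 0 0 0.1078;-0.6 0 0 0 0 0 0.1078;-0.6 0 0 0 0 0 0;-0.6 0 0 0 0 0 0;0 0 0 0 0 0 0;1 0 0 0 0 0 0;1 0 0 0 0 0 0;1 0 0 0 0 0 0'; python3 -c "
from dish import *
todo([.621,.0205,.118]);print(get_state()['q'].round(2))"
```

```text
clock: 36.43
tool_pos: [0.6221, 0.0218, 0.1204]
eef_rot: [0.036, 0.999, 0.0, 0.001]
contact_force: [0.3, 0.8, 2.3]
opening: 0.602
finger_force: 25.0
clock: 37.68
tool_pos: [0.6216, 0.0215, 0.1192]
eef_rot: [0.497, 0.868, 0.0, 0.001]
contact_force: [-0.2, 1.0, -0.6]
opening: 0.806
finger_force: 0.0
tcp [0.6216 0.0215 0.1192] shift [-0.0005 -0.001   0.0012]
tool y ang 0.5311 tilt [ 1.4e-03 -3.0e-04 -1.0e+00]
[ 0.35  1.   -0.89  1.66  0.93  0.96 -0.37]
```

```bash
python3 -m inch '1 0 0 0 0 0 0;1 0 0 0 0 0 0;1 0 0 -0.02 0 0 0;1 0 0 -0.02 0 0 0;1 0 0 -0.02 0 0 0;1 0 0 -0.03 0 0 0;1 0 0 -0.03 0 0 0;1 0 0 0 0 0 -0.1;1 0 0 0 0 0 -0.1;1 0 0 0 0 0 -0.1;1 0 0 0 0 0 -0.1;1 0 0 0 0 0 0;1 0 0 0 0 0 0;1 0 0 0 0 0 0'
python3 - <<'E'
from dish import *
m=camera_model("wrist");p,d=snapshot("wrist");np.savez("w8.npz",p=p,d=d,**m)
c=proj("wrist",[.621,.02,.115],m).astype(int);x,y=np.maximum(c-60,0);print(x,y)
cv2.imwrite("pics/w8.png",cv2.resize(p[y:y+120,x:x+120,::-1],(600,600),interpolation=cv2.INTER_CUBIC))
dishes(.02,"scene",150);dishes(.02,"top")
E
```

```text
clock: 38.85
tool_pos: [0.6214, 0.0215, 0.2393]
eef_rot: [0.316, 0.949, -0.0, 0.001]
contact_force: [0.1, 0.4, -0.4]
opening: 1.003
finger_force: 0.0
191 130
```

View pics/w8.png

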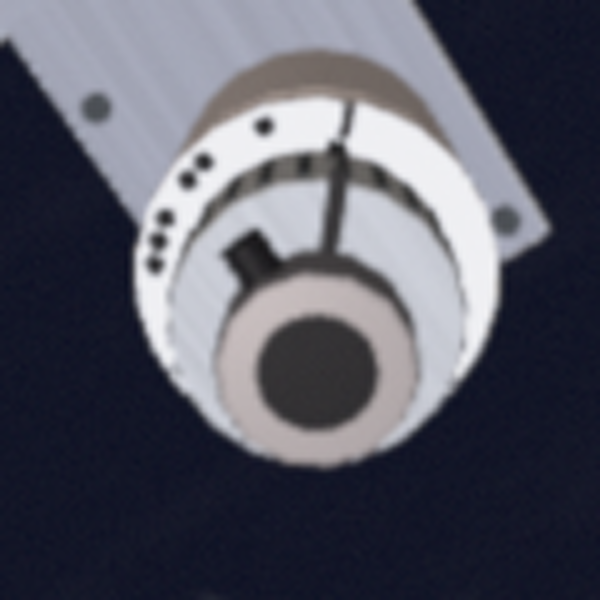

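The pointer at (337,150) is in line with the bar at (347,118), and the cap is up. I make a last numeric check of the pointer and the dishes.

Run:
```python
from ang import *
f=np.load("w8.npz");m={k:f[k] for k in("intrinsics","view")}
ang({"bar":(347,119,.1),"1":(264,126,.1),"foot":(337,150,.103),"top":(341,176,.132)},m,191,130,5)
for n in("top",):
    m=camera_model(n);p,d=snapshot(n);K=m["intrinsics"];T=np.linalg.inv(m["view"]);vv,uu=np.mgrid[:384,:512]
    W=np.dstack([(uu-K[0,2])/K[0,0]*d,(vv-K[1,2])/K[1,1]*d,d])@T[:3,:3].T+T[:3,3]
    k=((W[...,2]>.014)&(W[...,2]<.03)&(abs(W[...,0]-.454)<.095)&(abs(W[...,1]+.247)<.12)).astype(np.uint8)
    N,l,st,ce=cv2.connectedComponentsWithStats(k)
    for i in range(1,N):
        if st[i,4]>60: q=W[l==i];A=np.c_[q[:,:2],np.ones(len(q))];print(q.mean(0).round(4),st[i,4],"slope",np.linalg.lstsq(A,q[:,2],rcond=None)[0][:2].round(3))
    print("cap z",np.median(W[[int(proj(n,[.621,.02,.157])[1])],[int(proj(n,[.621,.02,.157])[0])],2]))
```

```text
bar r 0.034 ang 2.244
1 r 0.0324 ang 2.733
foot r 0.0282 ang 2.262
top r 0.0289 ang 2.259
[ 0.4057 -0.2113  0.0199] 123 slope [-0.02  -0.002]
cap z 0.5684379766199694
```

```bash
python3 -m inch '1 0.004 -0.028 -0.01 0 0 0;1 0.004 -0.028 -0.01 0 0 0;1 0.004 -0.028 -0.01 0 0 0;1 0.004 -0.028 -0.01 0 0 0;1 0.004 -0.028 -0.01 0 0 0;1 0.004 -0.028 -0.01 0 0 0;1 0 0 0 0 0 0;1 0 0 0 0 0 0;1 0 0 0 0 0 0'
python3 - <<'E'
from dish import *
dishes(.02,"wrist",120)
p=cv2.imread("pics/last_wrist.png");cv2.imwrite("pics/w9.png",p)
E
```

```text
clock: 39.8
tool_pos: [0.5021, -0.0984, 0.2995]
eef_rot: [0.315, 0.949, 0.0, 0.001]
contact_force: [0.2, -0.2, 0.2]
opening: 1.0
finger_force: 0.0
wrist dish [ 0.4196 -0.2145] area 1166 box [138 144  39  38] px [238 239 231]
wrist dish [ 0.4942 -0.2563] area 961 box [151 200  37  33] px [239 239 228]
```

View pics/w9.png

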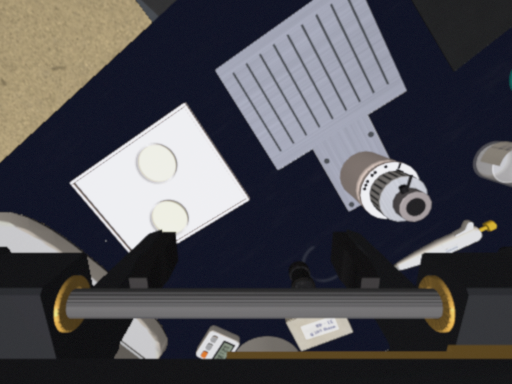

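Both dishes lie flat in the tray, at (157,163) and (170,217). The collar is at 0, the cap is up and the robot touches nothing.

```bash
python3 -c "
from plant import r
print(r.finish_job())"
```

```text
the job is handed in; nothing more can be done
None
```

I handed the job in at about 40 s: both dishes were misted at setting 2 and now lie flat in the white tray, the collar is back at 0 and the cap is up; no verdict came back.

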